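# Fit the beater into the mixer drive and hold it home

## Task

Take the wire beater out of its holder and fit it into the drive socket on top of the mixer base: turn it until its splines mesh with the socket, then slide it fully home, without forcing it, so that its flange sits on the socket's collar. A spring in the socket pushes it back out, so finish while still gripping the beater and pressing it home: do not let go. Leave the mug, the honey jar and the pepper mill alone.

Things in the scene. Friction and masses are not known exactly. Their poses are not given: they have to be found in the camera images.
- beater: Loose wire beater, about 0.13 kg, upright in the holder. Origin: centre of the underside of its round flange (48 mm diameter, 6 mm thick); z up along the shaft. Two steel wire loops stick out along +x and -x to 45 mm from the axis, 8 to 30 mm above the origin. A splined shaft goes down from the flange, a neck and a grip block up. A quarter turn gives the same fit in the socket.
- beater_grip (a point): Centre of the beater's grey grip block, 51 mm above the beater's origin. The block is 30 mm along the beater's x, 26 mm along y, 38 mm high (32 to 70 mm above the origin): take it from above by the faces that look to +y and -y.
- beater_tip (a point): Lower tip of the beater, 34 mm below its origin. Steel shaft of 18 mm diameter with four splines along the beater's +x, +y, -x, -y, each 7 mm wide, reaching 16 mm from the axis and running from the flange to 26 mm below the origin; the bare shaft goes on to the tip as a pilot nose tapered to 11 mm diameter.
- holder: Plain grey holder, fixed to the worktop: a disc of 90 mm diameter with an upright round tube, 50 mm outer and 37 mm inner diameter, rim 45 mm above the worktop; the beater's flange rests on the rim. No splines inside; lift the beater straight up by 45 mm or more to clear it. Origin: centre of its underside.
- mixer_base: White mixer base, bowl off, fixed to the worktop: 165 mm along x, 185 mm along y, 70 mm high, dial and buttons on its -x face. In the middle of its top stands the grey round socket collar, 50 mm outer and 37 mm inner diameter, rim 115 mm above the worktop. Origin: centre of its underside, straight below the socket; z up.
- socket_mouth (a point): Centre of the collar's rim, z up. The beater is home when its flange's underside (its origin) is here. With its splines riding on the coupling's teeth the flange stands 20 mm above the rim, the nose already in the bore; meshed, it slides freely to 7 mm above the rim, where the nose meets a spring (2.4 N at first, 8 N at home). Let go, it rises those 7 mm again.
- coupling (a point): Centre of the top face of the steel drive coupling inside the collar, 6 mm below the rim. Four teeth round a 21 mm bore, 24 mm deep, leave four straight slots a quarter turn apart, 9.6 mm wide, 18 mm long from the axis. The coupling stands at any angle, reported by no reading (this point's axes are the base's): look or feel for it. Splines enter within about 4 degrees.
- ejector (a joint): How far the spring seat at the bottom of the socket is pressed down, m: 0 free, 0.007 with the beater home. The coupling round it is stiff: it turns only under more than 0.6 N m, so a beater pressed on its teeth with 5 to 15 N can be turned without taking it along.
- mug: White mug, 92 x 127 x 95 mm, a bystander. Origin: centre of its underside.
- honey_jar: Honey jar, 66 x 72 x 102 mm, a bystander. Origin: centre of its underside.
- pepper_mill: Small pepper mill, 44 mm diameter, 90 mm high, a bystander. Origin: centre of its underside.
There are look-alikes about, which are no part of the job. What is shaped like the beater but green is not meant. What is shaped like the holder but red is not meant.

How it is judged:
By the outcome, as a careful person would: the job done as asked, in the order asked, and still so for the second after the job is handed in, while the arm keeps its last pose, push and grip.
It also fails if it takes over 54 s, if anything falls off the work surface, if the arm or the gripper's body presses on something with over 40 N, if the wrist force passes 120 N, or if a joint passes its speed limit or range.

## Robot

A 7-joint arm with a two-finger parallel gripper is mounted at the origin on the work surface; the furniture and walls round the work are solid. World frame = base frame: x ahead of the robot, y to its left, z up, the work surface at z = 0. Lengths are in m, angles in degrees, forces in N, time in s.
With the tool pointing down it reaches from about 0.425 to 0.825 m from the base axis. Payload 3.6 kg.
Tool frame: the origin (TCP) lies at the very end of the fingers, on their centre line; the grasp point (between the pads) lies 19 mm behind it; z points along the fingers, y is the line along which they close (so a half turn about z gives the same grasp; the last joint's range is limited). The gripper opens to 85 mm and grips with 20 to 120 N. Pads are 22 mm wide; open, the fingers measure 114 mm over their backs; the gripper's body (76 mm by 85 mm) begins 54 mm behind the grasp point. The pads swing forward as they close: fully open they stand 13 mm farther back than shut.
Start: joints at [-64.83, 35.231, -0.722, 81.555, 0.464, 63.22, -2.315], TCP at [0.292, 0.581, 0.231] pointing down, gripper open.
Joint ranges: [-178.69, 178.69], [-17.37, 117.87], [-77.05, 75.6], [15.02, 138.74], [-78.02, 258.01], [0.78, 113.62], [-162.83, 162.83]. Speed limits (degrees/s): [159.86, 159.86, 180, 180, 180, 180, 180].

## Interface

Orientations are given as a 3x3 rotation matrix whose columns are the frame's x, y, z axes.
In Python, from cell import ctrl, camera, camera_model, order gives the robot as it stands.
- The arm moves only by the tool servo_tool, never from a script. Its argument "targets" is a list that holds one entry, the list of rows, each a list of 6 numbers: the shift along the tool's x, y, z in cm, then the turn, a rotation vector about the tool's x, y, z in rad. In form: [[[dx, dy, dz, wx, wy, wz], ...]]. A call has 1 to 10 rows; each row shifts and turns the commanded pose from where the row before left it, along the tool's axes as they then stand; what a row does not reach is not made up. A row lasts 1/12 s, in which the tool goes at most 41.7 mm and 7.16 degrees, less where a joint would pass 70% of its speed; a pose out of reach is approached as far as the arm can. A call with a gripper value outside its range is refused whole. "jaw" is the opening, from -1 (shut) to 1 (fully open), set as the call begins (left out, the last holds). The fingers move at their own pace and stop on an object; "squeeze" is the grip in N (left out, the last holds). Time passes only in rows, so rows that do not move let the fingers close. It gives the time, the measured TCP pose, the force and the opening at its end, in the units of the state.
- ctrl.observe(): the state, without advancing time (a new reading comes with each control period).
- camera(name): name is "side" or "top"; returns the picture (400x640x3 uint8, red, green, blue); there is no depth.
- camera_model(name): a dict with "camera_matrix" (3x3 intrinsics, pixels), "world_from_camera" (4x4, takes a point from camera to world coordinates). Camera axes: x right, y up, looking along -z (the intrinsics and any distortion apply to the point x, -y, -z); pixel columns grow to the right and rows downward; lengths in m; the calibration is good to about 2 mm. A picture is of the moment at which its call begins. camera_model takes no time and is no camera call.
- order.close_job(): hands the job in, once; it reports no verdict.
The state is a dict: "clock": time; "joints": joint angles; "qvel": joint speeds; "tau": joint torques, N m; "tool_pos": TCP position; "ee_rot": TCP orientation; "contact_force": force on the tool from outside, world axes, zero at the start; "wrist_torque": the same for the moment, N m; "gripper_width": finger opening in m.
Only numpy, scipy, OpenCV 4.12 (cv2) and the standard library are available. Lean on these libraries where they do the work, as an engineer would, in place of code of your own. Each camera call takes 0.05 s, during which the arm holds its last target. There are 200 camera calls.

## Working session

There is one attempt and no reset: what is moved stays moved. The work goes in short steps, Python scripts to look and compute and a tool call to move; the robot and the scene stay as the last step left them, time stands still between calls to the robot, and variables do not carry over. Pictures are saved under pics/ and viewed, on a budget of 10 in all, crops included, one or two more only if the job needs it, and the job is handed in when it is done.

Besides the shell and the picture viewer there is one more tool, called after "Call:" by a JSON object that holds its "name" and its "arguments", one argument or row to a line. servo_tool: Moves the arm, as the interface text tells. Its arguments: {"type":"object","properties":{"targets":{"type":"array","items":{"type":"array","items":{"type":"array","items":{"type":"number"}}}},"jaw":{"type":"number"},"squeeze":{"type":"number"}},"required":["targets"]}

```bash
mkdir -p pics; cat > h.py <<'E'
import numpy as np, cv2
from cell import ctrl, camera, camera_model, order
def snap(n,f):
    im=camera(n); cv2.imwrite(f'pics/{f}.png',cv2.cvtColor(im,cv2.COLOR_RGB2BGR)); return im
def ray(n,u,v):
    m=camera_model(n); K=np.array(m['camera_matrix']);T=np.array(m['world_from_camera'])
    d=np.linalg.solve(K,[u,v,1]); d=T[:3,:3]@np.array([d[0],-d[1],-d[2]]); return T[:3,3],d
def plane(n,u,v,z):
    o,d=ray(n,u,v); return o+d*(z-o[2])/d[2]
def proj(n,p):
    m=camera_model(n); K=np.array(m['camera_matrix']);T=np.array(m['world_from_camera'])
    c=T[:3,:3].T@(np.array(p)-T[:3,3]); q=K@np.array([c[0],-c[1],-c[2]]); return q[:2]/q[2]
E
python3 - <<'E'
from h import *
a=snap('side','s0');b=snap('top','t0')
print({k:np.round(v,4).tolist() for k,v in ctrl.observe().items()})
for n in('side','top'):print(n,camera_model(n))
E
```

```text
{'clock': 0.1, 'joints': [-64.8299, 35.2848, -0.7229, 81.6322, 0.4634, 63.2175, -2.3138], 'qvel': [0.0418, -0.21, 0.0366, -0.2546, -0.1223, 0.0112, -0.0223], 'tau': [0.0009, -47.0389, 0.2601, -17.1574, 0.0101, 0.0058, 0.0], 'tool_pos': [0.2916, 0.5802, 0.2302], 'ee_rot': [[-0.8935, 0.4491, -0.001], [0.4491, 0.8935, -0.0021], [-0.0, -0.0023, -1.0]], 'contact_force': [-0.5153, 0.3101, -0.0611], 'wrist_torque': [0.0125, -0.0372, 0.0166], 'gripper_width': 0.0854}
side {'camera_matrix': array([[513.7382082 ,   0.        , 317.96624827],
       [  0.        , 513.7382082 , 195.96838866],
       [  0.        ,   0.        ,   1.        ]]), 'world_from_camera': array([[ 0.8435258 ,  0.28821584, -0.45320619, -0.13312385],
       [-0.53691194,  0.43086485, -0.72531445, -1.11645578],
       [-0.0137765 ,  0.85515326,  0.51819215,  0.85240977],
       [ 0.        ,  0.        ,  0.        ,  1.        ]])}
top {'camera_matrix': array([[464.56183576,   0.        , 317.38436899],
       [  0.        , 464.56183576, 204.55784216],
       [  0.        ,   0.        ,   1.        ]]), 'world_from_camera': array([[-0.00973554,  0.99453703, -0.10392938,  0.33863271],
       [-0.9998995 , -0.01075352, -0.00923906, -0.04844692],
       [-0.01030619,  0.10382899,  0.99454177,  1.5845591 ],
       [ 0.        ,  0.        ,  0.        ,  1.        ]])}
```

View pics/s0.png

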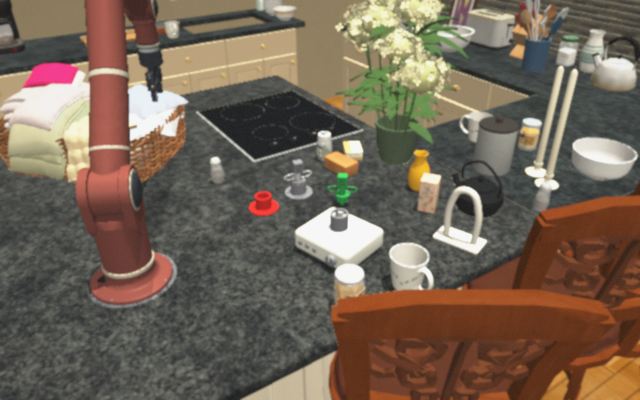

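View pics/t0.png

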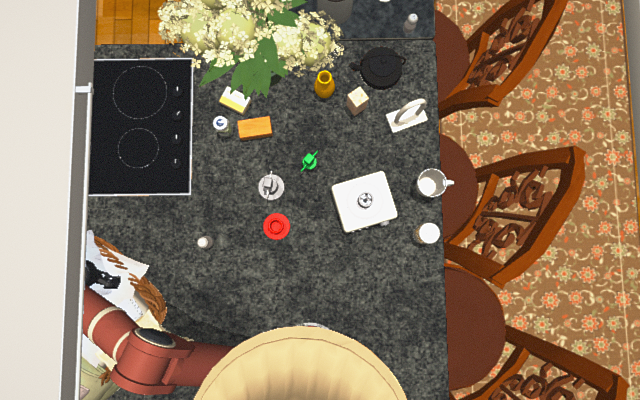

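The candidates are:
- the grey beater in the grey holder, at top (270,186) and side (298,180)
- the green beater, at top (310,161) and side (343,188), a look-alike
- the red empty holder, at top (277,227) and side (263,203), a look-alike

I choose the grey one. The socket is at top (365,200). I'll check the choice in one close crop.

```bash
python3 - <<'E'
from h import *
s=cv2.imread('pics/s0.png');t=cv2.imread('pics/t0.png')
c=lambda im,x,y,w,h,k:cv2.resize(im[y:y+h,x:x+w],None,fx=k,fy=k,interpolation=cv2.INTER_CUBIC)
A=c(t,245,165,50,40,8);B=c(t,340,180,50,40,8);C=c(s,275,150,50,35,8);D=c(s,315,195,50,35,8)
cv2.imwrite('pics/c1.png',np.vstack([np.hstack([A,B]),np.hstack([C,D])]))
for n,u,v,z in[('top',270,186,.08),('top',365,200,.115),('side',297,163,.115),('side',339,213,.115),('top',365,201,.07)]:print(n,plane(n,u,v,z).round(4))
E
```

```text
top [0.5586 0.12   0.08  ]
top [ 0.5051 -0.1864  0.115 ]
side [0.5637 0.1183 0.115 ]
side [ 0.5114 -0.1877  0.115 ]
top [ 0.5069 -0.1905  0.07  ]
```

View pics/c1.png

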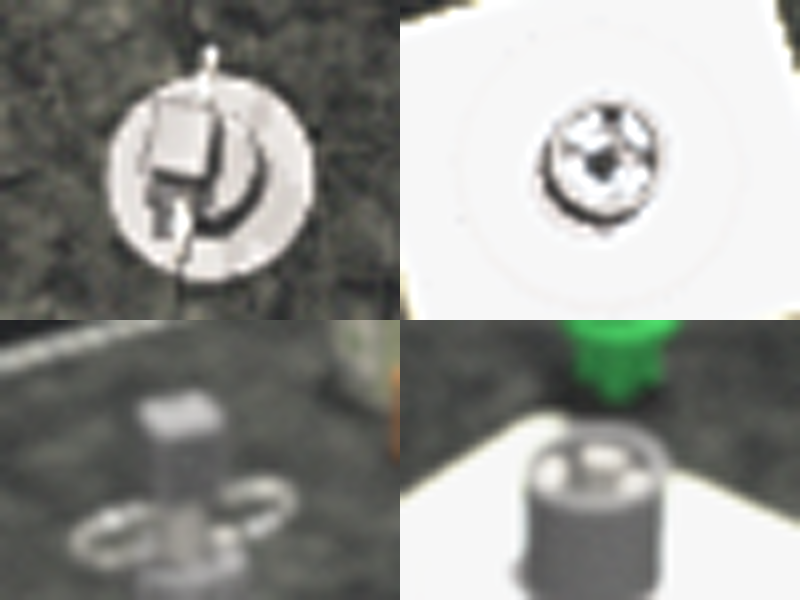

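The choice holds up: a grey beater in a grey holder. Its block-top centre is at about top (268,182) and side (297,162), and the loops run nearly along image-up in the top view. The socket's dark slots sit roughly up, right, down and left, slightly rotated. Next I'll measure both.

```bash
cat >> h.py <<'E'
def tri(a,b):
    (o1,d1),(o2,d2)=ray('top',*a),ray('side',*b)
    s=np.linalg.lstsq(np.c_[d1,-d2],o2-o1,rcond=None)[0]; p,q=o1+s[0]*d1,o2+s[1]*d2
    return (p+q)/2,np.linalg.norm(p-q)
def slot(img,c,z,n='top',rs=np.arange(.012,.0165,.0005)):
    g=cv2.cvtColor(img,cv2.COLOR_BGR2GRAY).astype(np.float32); th=np.radians(np.arange(0,360,3)); I=0
    for r in rs:
        P=np.array([proj(n,[c[0]+r*np.cos(t),c[1]+r*np.sin(t),z]) for t in th],np.float32)
        I=I+cv2.remap(g,P[None,:,0],P[None,:,1],cv2.INTER_CUBIC)[0]
    I=I/len(rs); F=(I*np.exp(-4j*th)).mean()
    return (np.degrees(np.angle(-F))*-1/4)%90,abs(F),I
E
sed -i 's/np.angle(-F))\*-1\/4)/np.angle(-np.conj(F)))\/4)/' h.py
python3 - <<'E'
from h import *
t=cv2.imread('pics/t0.png');s=cv2.imread('pics/s0.png')
p=lambda x,y:(245+x/8-.5,165+y/8-.5)
print('griptop',tri(p(184,142),(275+180/8-.5,150+93/8-.5)))
a=plane('top',*p(210,45),.064);b=plane('top',*p(181,275),.064);print('loops',a,b,np.degrees(np.arctan2(*(a-b)[[1,0]])),(a+b)/2)
e=[plane('top',*p(*q),.115) for q in[(160,100),(213,107),(207,182),(150,170)]];print(np.round(e,4),np.mean(e,0))
for i,j in((0,3),(1,2)):print(np.degrees(np.arctan2(*(e[i]-e[j])[[1,0]])))
# holder disc centre, top
g=cv2.cvtColor(t,cv2.COLOR_BGR2GRAY)
c=(340+605/8-.5,180+157/8-.5);print('mouth',tri(c,(315+598/8-50.5,195+(468-320)/8-.5)),plane('top',*c,.115),plane('side',315+198/8-.5,195+148/8-.5,.115))
for dx in(-.001,0,.001,):
  for dy in(-.001,0,.001):
    m=plane('top',*c,.115)[:2]+[dx,dy];r=slot(t,m,.109);print(dx,dy,round(r[0],1),round(r[1],1))
m=plane('top',*c,.115)[:2];r=slot(t,m,.109);print(r[2].astype(int)[::2])
E
```

```text
griptop (array([0.5658707 , 0.1233674 , 0.11862568]), np.float64(0.0016140896648034482))
loops [0.61414519 0.11939488 0.064     ] [0.51817212 0.131299   0.064     ] -7.070627343280698 [0.56615865 0.12534694 0.064     ]
[[0.5828 0.1338 0.115 ]
 [0.5797 0.1125 0.115 ]
 [0.5494 0.1149 0.115 ]
 [0.5545 0.1377 0.115 ]] [0.56663533 0.1247525  0.115     ]
-7.940749195165788
-4.495532974596206
mouth (array([ 0.46611911, -0.31067155,  0.20674952]), np.float64(0.0663777699871115)) [ 0.50619968 -0.34554666  0.115     ] [ 0.51193946 -0.18809606  0.115     ]
-0.001 -0.001 13.3 0.6
-0.001 0 18.7 0.9Traceback (most recent call last):
  File "<stdin>", line 13, in <module>
  File "h.py", line 20, in slot
    P=np.array([proj(n,[c[0]+r*np.cos(t),c[1]+r*np.sin(t),z]) for t in th],np.float32)
                ~~~~^^^^^^^^^^^^^^^^^^^^^^^^^^^^^^^^^^^^^^^^^
  File "h.py", line 11, in proj
    m=camera_model(n); K=np.array(m['camera_matrix']);T=np.array(m['world_from_camera'])
ValueError: time passes only in moves, steps and waits
```

```bash
sed -i '2a import functools; camera_model=functools.cache(camera_model)' h.py
python3 - <<'E'
from h import *
t=cv2.imread('pics/t0.png')
c=(340+205/8-.5,180+157/8-.5);d=(315+198/8-.5,195+148/8-.5)
m=plane('top',*c,.115);print('mouth',tri(c,d),m,plane('side',*d,.115))
for dx in(-.001,0,.001):
  for dy in(-.001,0,.001):
    r=slot(t,m[:2]+[dx,dy],.109);print(dx,dy,round(r[0],1),round(r[1],1))
r=slot(t,m,.109);print(r[2].astype(int)[::2])
# white base top outline -> yaw and centre
w=cv2.inRange(t,(225,225,225),(255,255,255));n,l,st,_=cv2.connectedComponentsWithStats(w)
k=l[190,350];cn=max(cv2.findContours((l==k).astype(np.uint8),0,2)[0],key=cv2.contourArea)
R=cv2.minAreaRect(cn);print(R,plane('top',*R[0],.07))
E
```

```text
mouth (array([ 0.50969192, -0.18782197,  0.11526954]), np.float64(0.004065621962836606)) [ 0.50793513 -0.18683506  0.115     ] [ 0.51193946 -0.18809606  0.115     ]
-0.001 -0.001 85.4 13.2
-0.001 0 81.8 9.8
-0.001 0.001 75.8 6.9
0 -0.001 84.2 17.9
0 0 81.5 14.5
0 0.001 77.8 10.8
0.001 -0.001 83.2 21.9
0.001 0 81.2 18.6
0.001 0.001 78.7 14.3
[173 220 251 253 249 254 254 255 258 246 209 164 145 158 189 219 242 257
 257 255 251 248 246 247 250 252 253 253 255 257 252 240 229 225 228 238
 250 254 253 250 255 257 240 205 171 156 156 163 181 205 221 226 234 234
 209 177 152 134 125 134]
((364.3577880859375, 200.6926727294922), (48.274444580078125, 54.69188690185547), 73.3007583618164) [ 0.50797545 -0.18845537  0.07      ]
```

Call:
{"name": "servo_tool", "arguments": {
  "targets": [
    [[-2,-1.2,-1,0,0,0],[-3,-1.9,-1,0,0,0],[-3,-1.9,0,0,0,0],[-3,-1.9,0,0,0,0],[-3,-1.9,0,0,0,0],[-3,-1.9,0,0,0,0],[-3,-1.9,0,0,0,0],[-3,-1.9,0,0,0,0],[-3,-1.9,0,0,0,0],[-3,-1.9,0,0,0,0]]
  ],
  "jaw": 0.2,
  "squeeze": 40
}}

```text
clock: 0.93
tool_pos: [0.4692, 0.2852, 0.251]
ee_rot: [[-0.894, 0.449, -0.001], [0.449, 0.894, -0.001], [0.0, -0.001, -1.0]]
contact_force: [0.4, 1.4, 0.5]
gripper_width: 0.0513
```

Call:
{"name": "servo_tool", "arguments": {
  "targets": [
    [[-3,-1.9,0,0,0,0],[-3,-1.9,0,0,0,0],[-3,-2,0,0,0,0],[-3,-2.1,0,0,0,0],[-2,-2,0,0,0,0],[-2,-0.2,0,0,0,-0.07],[0,0,0,0,0,-0.1],[0,0,0,0,0,-0.1],[0,0,0,0,0,-0.08],[0,0,0,0,0,0]]
  ]
}}

```text
clock: 1.77
tool_pos: [0.5661, 0.1245, 0.2507]
ee_rot: [[-0.993, 0.115, -0.002], [0.115, 0.993, -0.0], [0.001, -0.0, -1.0]]
contact_force: [1.2, -0.3, -0.1]
gripper_width: 0.0511
```

```bash
cat > goto.py <<'E'
import sys; from h import *
from scipy.spatial.transform import Rotation as Ro
o=ctrl.observe(); R=np.array(o['ee_rot']);p=np.array(o['tool_pos'])
x,y,z,yaw=map(float,sys.argv[1:5]) # yaw: desired beater yaw (tool x axis or -x)
a=np.radians(yaw);bx=np.array([np.cos(a),np.sin(a),0]);by=np.array([-np.sin(a),np.cos(a),0])
s=np.sign(by@R[:,1]);T=np.c_[-s*bx,s*by,[0,0,-1]]
print('clock',round(o['clock'],2),'pos',p.round(4),'width',o['gripper_width'],'F',np.round(o['contact_force'],1),'M',np.round(o['wrist_torque'],2),'j7',np.round(o['joints'][6],1))
print('shift cm (tool axes now)',(R.T@(np.array([x,y,z])-p)*100).round(2),'rotvec',Ro.from_matrix(R.T@T).as_rotvec().round(4))
E
python3 goto.py .566 .124 .078 -6.7
```

```text
clock 1.77 pos [0.5661 0.1245 0.2507] width 0.05108161755621273 F [ 1.2 -0.3 -0.1] M [ 0.03 -0.03 -0.03] j7 67.5
shift cm (tool axes now) [-0.02 -0.05 17.27] rotvec [-0.0003 -0.0015  0.0021]
```

Call:
{"name": "servo_tool", "arguments": {
  "targets": [
    [[0,0,2,0,0,0],[0,0,2.5,0,0,0],[0,0,2.5,0,0,0],[0,0,2.5,0,0,0],[0,0,1.5,0,0,0],[0,0,1,0,0,0],[0,0,0,0,0,0]]
  ]
}}

```text
clock: 2.35
tool_pos: [0.5648, 0.1246, 0.1289]
ee_rot: [[-0.993, 0.117, -0.005], [0.117, 0.993, -0.001], [0.005, -0.002, -1.0]]
contact_force: [-0.1, -0.2, 0.2]
gripper_width: 0.0511
```

```bash
python3 goto.py .566 .124 .078 -6.7; python3 - <<'E'
from h import *
s=snap('side','s1');t=snap('top','t1')
c=lambda im,x,y,w,h,k:cv2.resize(im[y:y+h,x:x+w,::-1],None,fx=k,fy=k,interpolation=cv2.INTER_CUBIC)
cv2.imwrite('pics/c2.png',np.hstack([c(s,265,120,66,80,6),c(t,235,150,66,80,6)]))
print(proj('side',ctrl.observe()['tool_pos']),proj('top',ctrl.observe()['tool_pos']))
E
```

```text
clock 2.35 pos [0.5648 0.1246 0.1289] width 0.05110082234798226 F [-0.1 -0.2  0.2] M [ 0.    0.04 -0.02] j7 66.8
shift cm (tool axes now) [-0.15 -0.03  5.09] rotvec [-0.002  -0.0049  0.0001]
[296.57154393 157.13794764] [266.60156325 181.12126999]
```

View pics/c2.png

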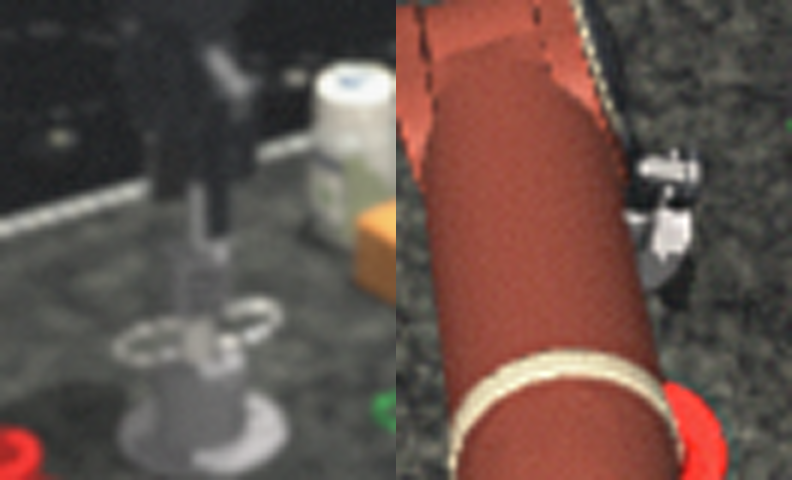

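In the side view the fingers stand centred over the block (side about 298,163); the arm hides the top view. I'll descend and grip.

Call:
{"name": "servo_tool", "arguments": {
  "targets": [
    [[-0.15,0,1,0,-0.005,0],[0,0,1.5,0,0,0],[0,0,1.2,0,0,0],[0,0,0.9,0,0,0],[0,0,0.5,0,0,0],[0,0,0,0,0,0],[0,0,0,0,0,0]]
  ]
}}

```text
clock: 3.03
tool_pos: [0.5687, 0.1248, 0.0809]
ee_rot: [[-0.993, 0.116, 0.006], [0.116, 0.993, -0.0], [-0.006, 0.0, -1.0]]
contact_force: [-0.9, -1.0, -0.5]
gripper_width: 0.0511
```

Call:
{"name": "servo_tool", "arguments": {
  "targets": [
    [[0,0,0,0,0,0],[0,0,0,0,0,0],[0,0,0,0,0,0],[0,0,0,0,0,0],[0,0,0,0,0,0],[0,0,0,0,0,0]]
  ],
  "jaw": -1,
  "squeeze": 60
}}

```text
clock: 3.53
tool_pos: [0.5688, 0.1251, 0.0811]
ee_rot: [[-0.993, 0.115, 0.007], [0.115, 0.993, 0.0], [-0.007, 0.001, -1.0]]
contact_force: [-0.3, 1.6, 4.5]
gripper_width: 0.0251
```

```bash
python3 goto.py .566 .124 .078 -6.7
```

```text
clock 3.53 pos [0.5688 0.1251 0.0811] width 0.025118646101454676 F [-0.3  1.6  4.5] M [ 0.1   0.12 -0.02] j7 66.6
shift cm (tool axes now) [ 0.27 -0.14  0.31] rotvec [0.0009 0.0067 0.0013]
```

Call:
{"name": "servo_tool", "arguments": {
  "targets": [
    [[0,0,-0.5,0,0,0],[0,0,-1,0,0,0],[0,0,-1.5,0,0,0],[0,0,-2,0,0,0],[0,0,-2,0,0,0],[0,0,-2,0,0,0],[0,0,-2,0,0,0],[0,0,-1.5,0,0,0],[0,0,-1,0,0,0],[0,0,0,0,0.006,0]]
  ]
}}

```text
clock: 4.37
tool_pos: [0.5681, 0.1247, 0.2178]
ee_rot: [[-0.993, 0.116, 0.002], [0.116, 0.993, 0.001], [-0.002, 0.001, -1.0]]
contact_force: [0.5, 0.8, -1.0]
gripper_width: 0.0248
```

```bash
python3 goto.py .509 -.188 .216 -6.7
```

```text
clock 4.37 pos [0.5681 0.1247 0.2178] width 0.024818416428824572 F [ 0.5  0.8 -1. ] M [ 0.   -0.07 -0.03] j7 67.4
shift cm (tool axes now) [  2.26 -31.74   0.14] rotvec [0.0009 0.0023 0.001 ]
```

Call:
{"name": "servo_tool", "arguments": {
  "targets": [
    [[0.2,-2,0,0,0,0],[0.2,-3.5,0,0,0,0],[0.2,-3.7,0,0,0,0],[0.3,-3.7,0,0,0,0],[0.3,-3.7,0,0,0,0],[0.3,-3.7,0,0,0,0],[0.2,-3.7,0,0,0,0],[0.2,-3.2,0,0,0,0],[0.1,-2.5,0,0,0,0],[0,-2,0,0,0,0]]
  ]
}}

```text
clock: 5.2
tool_pos: [0.5086, -0.1911, 0.214]
ee_rot: [[-0.993, 0.119, -0.005], [0.119, 0.993, -0.0], [0.005, -0.001, -1.0]]
contact_force: [0.7, 0.4, -1.0]
gripper_width: 0.0254
```

Call:
{"name": "servo_tool", "arguments": {
  "targets": [
    [[0,0,0,0,0.002,0],[0,0,0,0,0,0],[0,0,0,0,0,0],[0,0,0,0,0,0]]
  ]
}}

```text
clock: 5.53
tool_pos: [0.5111, -0.1858, 0.2148]
ee_rot: [[-0.994, 0.113, -0.004], [0.113, 0.994, 0.002], [0.004, 0.001, -1.0]]
contact_force: [-0.5, 0.7, -1.8]
gripper_width: 0.0251
```

```bash
python3 goto.py .511 -.188 .216 -6.7; python3 - <<'E'
from h import *
s=snap('side','s2');t=snap('top','t2')
c=lambda im,x,y,w,h,k:cv2.resize(im[y:y+h,x:x+w,::-1],None,fx=k,fy=k,interpolation=cv2.INTER_CUBIC)
cv2.imwrite('pics/c3.png',np.hstack([c(s,305,140,66,95,6),c(t,330,150,66,95,6)]))
E
```

```text
clock 5.53 pos [ 0.5111 -0.1858  0.2148] width 0.025126902048852016 F [-0.5  0.7 -1.8] M [ 0.05 -0.06 -0.03] j7 100.6
shift cm (tool axes now) [-0.02 -0.22 -0.12] rotvec [ 0.0014 -0.0044  0.004 ]
```

View pics/c3.png

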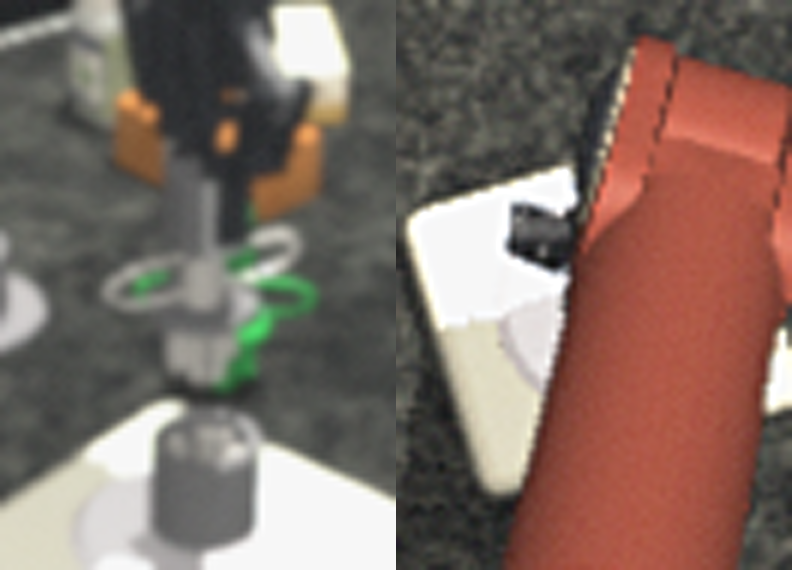

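```bash
python3 - <<'E'
from h import *
p=lambda x,y:(305+x/6-.5,140+y/6-.5)
a=plane('side',*p(105,288),.1977);b=plane('side',*p(303,243),.1977)
print(a,b,(a+b)/2,np.linalg.norm(a-b),np.degrees(np.arctan2(*(b-a)[[1,0]])))
print('mouth here',plane('side',*p(207,437),.115),proj('side',[.51,-.188,.115]))
s=cv2.imread('pics/s0.png')
for c in([.5115,-.188],[.510,-.188],[.513,-.188],[.5115,-.1865],[.5115,-.1895]):
  r=slot(s,c,.109,'side');print(c,r[0].round(1),r[1].round(1),r[2].astype(int)[::2])
E
```

```text
[ 0.47013432 -0.17088561  0.1977    ] [ 0.5619461 -0.1860982  0.1977   ] [ 0.51604021 -0.17849191  0.1977    ] 0.09306355127489113 -9.408045015624047
mouth here [ 0.51320918 -0.1850898   0.115     ] [338.61916732 213.20763855]
[0.5115, -0.188] 1.6 11.7 [186 176 177 189 205 216 222 226 227 227 220 206 175 146 130 134 155 183
 206 221 230 232 232 230 226 215 206 194 181 171 166 161 158 157 157 156
 157 157 157 156 157 158 160 162 164 167 170 176 185 194 202 212 220 224
 227 231 232 227 214 199]
[0.51, -0.188] 88.4 10.0 [191 182 184 194 206 214 218 220 221 215 205 176 147 130 134 156 186 211
 228 236 238 238 236 233 225 215 205 192 178 169 163 156 151 149 149 149
 149 150 150 150 151 153 155 158 160 163 167 172 179 189 198 208 219 226
 230 232 233 230 220 205]
[0.513, -0.188] 4.3 12.5 [173 164 165 177 196 213 222 228 230 232 230 223 206 174 146 131 135 153
 177 198 211 219 221 220 218 210 198 188 177 168 164 163 162 162 162 162
 163 163 162 162 162 163 164 166 168 170 174 181 189 196 203 211 216 219
 222 225 224 216 201 186]
[0.5115, -0.1865] 89.1 12.5 [175 175 188 204 217 223 229 231 233 228 222 196 163 136 129 142 169 197
 218 231 238 240 239 237 235 228 217 207 195 181 171 166 161 159 159 160
 160 161 163 163 163 165 167 168 171 174 180 188 196 205 214 223 228 230
 232 233 228 216 200 186]
[0.5115, -0.1895] 4.4 9.9 [199 187 178 180 191 206 214 219 219 220 215 206 183 155 134 129 142 165
 189 205 214 219 221 218 211 202 192 180 170 166 161 157 155 155 153 152
 151 150 148 148 148 150 151 152 154 156 158 161 168 178 187 194 205 214
 219 224 228 230 225 213]
```

Call:
{"name": "servo_tool", "arguments": {
  "targets": [
    [[-0.05,-0.1,0.5,0,-0.004,0],[0,0,0.7,0,0,0],[0,0,0.7,0,0,0],[0,0,0.7,0,0,0],[0,0,0.5,0,0,0],[0,0,0.4,0,0,0],[0,0,0.3,0,0,0],[0,0,0,0,0,0],[0,0,0,0,0,0]]
  ]
}}

```text
clock: 6.38
tool_pos: [0.5114, -0.1889, 0.1773]
ee_rot: [[-0.993, 0.115, 0.001], [0.115, 0.993, -0.0], [-0.001, 0.0, -1.0]]
contact_force: [-0.1, -0.5, -1.1]
gripper_width: 0.0254
```

```bash
python3 goto.py .5115 -.1865 .171 -6.7; python3 - <<'E'
from h import *
s=snap('side','s3')
c=lambda im,x,y,w,h,k:cv2.resize(im[y:y+h,x:x+w,::-1],None,fx=k,fy=k,interpolation=cv2.INTER_CUBIC)
cv2.imwrite('pics/c4.png',c(s,305,150,70,85,7))
E
```

```text
clock 6.38 pos [ 0.5114 -0.1889  0.1773] width 0.025368159430494166 F [-0.1 -0.5 -1.1] M [ 0.03 -0.02 -0.01] j7 100.7
shift cm (tool axes now) [0.02 0.23 0.63] rotvec [0.     0.0009 0.0012]
```

View pics/c4.png

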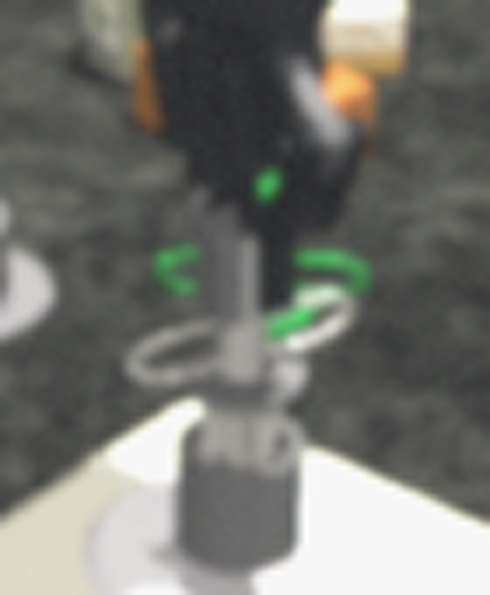

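The nose is entering the collar: the beater axis is at crop x about 240 and the collar centre about 239, so they are aligned. I'll lower it gently and feel for contact.

Call:
{"name": "servo_tool", "arguments": {
  "targets": [
    [[0,0.1,0.2,0,0,0],[0,0,0.2,0,0,0],[0,0,0.2,0,0,0],[0,0,0.1,0,0,0],[0,0,0,0,0,0],[0,0,0,0,0,0]]
  ]
}}

```text
clock: 6.93
tool_pos: [0.5115, -0.1879, 0.1702]
ee_rot: [[-0.993, 0.116, 0.001], [0.116, 0.993, -0.0], [-0.001, -0.0, -1.0]]
contact_force: [-0.6, -0.3, -0.5]
gripper_width: 0.0255
```

```bash
python3 goto.py .5115 -.1885 .151 -6.7
```

```text
clock 6.93 pos [ 0.5115 -0.1879  0.1702] width 0.025479445487979167 F [-0.6 -0.3 -0.5] M [-0.02 -0.   -0.02] j7 100.6
shift cm (tool axes now) [-0.01 -0.06  1.92] rotvec [-0.      0.0008  0.0012]
```

Call:
{"name": "servo_tool", "arguments": {
  "targets": [
    [[0,0,0.1,0,0,0],[0,0,0.1,0,0,0],[0,0,0.1,0,0,0],[0,0,0.1,0,0,0],[0,0,0,0,0,0],[0,0,0,0,0,0]]
  ]
}}

```text
clock: 7.43
tool_pos: [0.5114, -0.1878, 0.1662]
ee_rot: [[-0.993, 0.115, 0.001], [0.115, 0.993, -0.0], [-0.001, 0.0, -1.0]]
contact_force: [-0.1, -0.1, -1.3]
gripper_width: 0.0254
```

Call:
{"name": "servo_tool", "arguments": {
  "targets": [
    [[0,0,0.1,0,0,0],[0,0,0.1,0,0,0],[0,0,0.1,0,0,0],[0,0,0.05,0,0,0],[0,0,0,0,0,0],[0,0,0,0,0,0]]
  ]
}}

```text
clock: 7.93
tool_pos: [0.5115, -0.1878, 0.1628]
ee_rot: [[-0.993, 0.115, 0.001], [0.115, 0.993, -0.0], [-0.001, -0.0, -1.0]]
contact_force: [-0.5, -0.0, -0.4]
gripper_width: 0.0252
```

Call:
{"name": "servo_tool", "arguments": {
  "targets": [
    [[0,0,0.1,0,0,0],[0,0,0.1,0,0,0],[0,0,0.1,0,0,0],[0,0,0.1,0,0,0],[0,0,0,0,0,0],[0,0,0,0,0,0]]
  ]
}}

```text
clock: 8.43
tool_pos: [0.5114, -0.1878, 0.1587]
ee_rot: [[-0.993, 0.115, 0.001], [0.115, 0.993, -0.0], [-0.001, -0.0, -1.0]]
contact_force: [0.4, -0.1, -0.1]
gripper_width: 0.0253
```

```bash
python3 goto.py .5115 -.1885 .151 -6.7; python3 - <<'E'
from h import *
s=snap('side','s4')
c=lambda im,x,y,w,h,k:cv2.resize(im[y:y+h,x:x+w,::-1],None,fx=k,fy=k,interpolation=cv2.INTER_CUBIC)
cv2.imwrite('pics/c5.png',c(s,305,150,70,85,7))
E
```

```text
clock 8.43 pos [ 0.5114 -0.1878  0.1587] width 0.02528639484729894 F [ 0.4 -0.1 -0.1] M [-0.07  0.01  0.02] j7 100.5
shift cm (tool axes now) [-0.01 -0.07  0.77] rotvec [-0.      0.0007  0.0012]
```

View pics/c5.png

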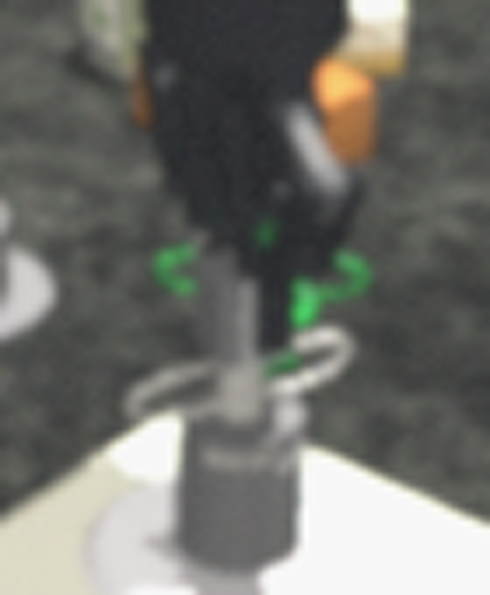

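The flange is now only a few mm above the rim, with no force, so the splines have meshed at the carried angle. Next I'll press against the spring.

Call:
{"name": "servo_tool", "arguments": {
  "targets": [
    [[0,0,0.1,0,0,0],[0,0,0.1,0,0,0],[0,0,0.1,0,0,0],[0,0,0.1,0,0,0],[0,0,0,0,0,0],[0,0,0,0,0,0],[0,0,0,0,0,0]]
  ]
}}

```text
clock: 9.07
tool_pos: [0.5117, -0.1879, 0.1552]
ee_rot: [[-0.993, 0.116, 0.002], [0.116, 0.993, -0.0], [-0.002, -0.0, -1.0]]
contact_force: [-0.0, 0.2, 2.9]
gripper_width: 0.0253
```

Call:
{"name": "servo_tool", "arguments": {
  "targets": [
    [[0,0,0.1,0,0,0],[0,0,0.1,0,0,0],[0,0,0.05,0,0,0],[0,0,0,0,0,0],[0,0,0,0,0,0],[0,0,0,0,0,0]]
  ]
}}

```text
clock: 9.57
tool_pos: [0.5118, -0.1879, 0.1526]
ee_rot: [[-0.993, 0.115, 0.002], [0.115, 0.993, -0.0], [-0.002, -0.0, -1.0]]
contact_force: [0.6, 0.5, 5.9]
gripper_width: 0.0254
```

Call:
{"name": "servo_tool", "arguments": {
  "targets": [
    [[0,0,0.1,0,0,0],[0,0,0.05,0,0,0],[0,0,0,0,0,0],[0,0,0,0,0,0],[0,0,0,0,0,0]]
  ]
}}

```text
clock: 9.98
tool_pos: [0.5118, -0.188, 0.1513]
ee_rot: [[-0.993, 0.116, 0.002], [0.116, 0.993, -0.0], [-0.002, -0.0, -1.0]]
contact_force: [-1.3, 0.5, 6.8]
gripper_width: 0.0253
```

Call:
{"name": "servo_tool", "arguments": {
  "targets": [
    [[0,0,0.05,0,0,0],[0,0,0.05,0,0,0],[0,0,0,0,0,0],[0,0,0,0,0,0],[0,0,0,0,0,0]]
  ]
}}

```text
clock: 10.4
tool_pos: [0.5118, -0.1879, 0.1511]
ee_rot: [[-0.993, 0.116, 0.002], [0.116, 0.993, -0.0], [-0.002, -0.0, -1.0]]
contact_force: [-2.9, 1.3, 11.0]
gripper_width: 0.0253
```

Call:
{"name": "servo_tool", "arguments": {
  "targets": [
    [[0,0,0.03,0,0,0],[0,0,0,0,0,0],[0,0,0,0,0,0],[0,0,0,0,0,0],[0,0,0,0,0,0],[0,0,0,0,0,0]]
  ]
}}

```text
clock: 10.9
tool_pos: [0.5118, -0.1879, 0.1511]
ee_rot: [[-0.993, 0.116, 0.002], [0.116, 0.993, -0.001], [-0.002, -0.0, -1.0]]
contact_force: [-2.8, 1.4, 12.5]
gripper_width: 0.0257
```

```bash
python3 goto.py .5115 -.1885 .151 -6.7; python3 - <<'E'
from h import *
s=snap('side','s5')
c=lambda im,x,y,w,h,k:cv2.resize(im[y:y+h,x:x+w,::-1],None,fx=k,fy=k,interpolation=cv2.INTER_CUBIC)
cv2.imwrite('pics/c6.png',c(s,305,150,70,85,7))
E
```

```text
clock 10.9 pos [ 0.5118 -0.1879  0.1511] width 0.02569823548065462 F [-2.8  1.4 12.5] M [ 0.25  0.73 -0.02] j7 100.5
shift cm (tool axes now) [ 0.02 -0.06  0.01] rotvec [-0.0003  0.0022  0.0012]
```

View pics/c6.png

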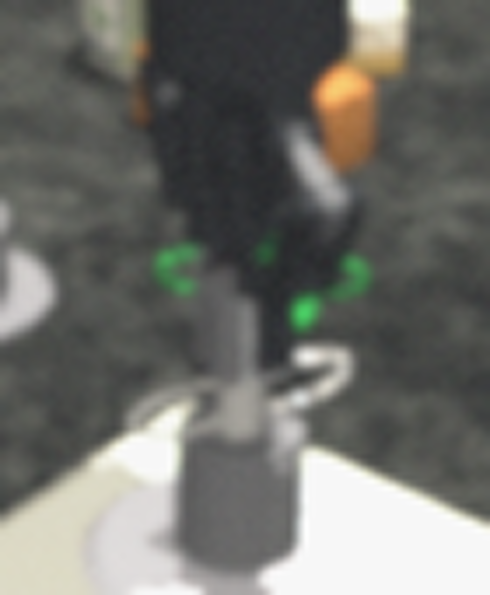

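The flange sits flush on the collar rim (crop about 240,440) with no gap. The tool has stopped at the height I worked out for home, and the force rose well past the spring's. I'm handing it in.

```bash
python3 -c "
from h import *
order.close_job(); o=ctrl.observe(); print(o['clock'],o['tool_pos'],o['contact_force'],o['gripper_width'])"
```

```text
the job is handed in; nothing more can be done
the job is handed in; nothing more can be done
```

The grey beater is in the mixer socket and pressed home. The arm was still gripping it (60 N grip) when I handed the job in at about 11 s of the 54 s allowed.

- **Meshing:** I gripped the beater by its ±y faces and carried it over at the angle it had in the holder. I had planned to turn it by feel. The pictures put the slots only roughly, from about −9° (top view) to +4° (side view), and the beater was near −7°. The splines went in at that angle with no measurable resistance, so no turn was needed.
- **Seating:** The spring began to push between TCP heights of 0.159 and 0.155 m, where I expected it. The tool then stopped at 0.1511 m, the height I had worked out for home. There the upward force rose from about 7 N to 12.5 N without further travel.
- **Last picture:** The flange sits flush on the collar with no visible gap. The beater was still held, with the fingers 25.7 mm apart.
- **What disagreed:** A side-view estimate of the beater's position while it was held differed by about 9 mm, along that camera's viewing direction, from what the arm's motion gave. I trusted the arm's motion, and the free entry bore that out. At the end there was also a small sideways moment of about 0.7 N m, probably the flange bearing slightly more on one side.
- **Not checked:** I did not re-check the mug, honey jar or pepper mill in a final picture. The arm's path did not go near them.

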